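# Shift the rack's stop and dock the battery pack

### The arm

A 6-joint arm with a two-finger parallel gripper is mounted at the origin on the work surface. World frame = base frame: x ahead of the robot, y to its left, z up, the work surface at z = 0. Lengths are in m, angles in rad, forces in N, time in s.
With the tool pointing down it reaches from about 0.3 to 0.775 m from the base axis. Payload 14.6 kg.
Tool frame: the origin (TCP) lies on the centre line of the jaws, within the pads' length; the fingertips stand 25 mm ahead of it and the grasp point (between the pads) lies 6 mm ahead of it (ctrl.tip_reach is the distance from the TCP to the fingertips, in m); z points along the fingers, y is the line along which they close (so a half turn about z gives the same grasp; the last joint's range is limited). The gripper opens to 94 mm and grips with 3 to 60 N. Pads are 16 mm wide; open, the fingers measure 119 mm over their backs; the gripper's body (75 mm by 177 mm) begins 78 mm behind the grasp point.
Start: joints at [1.075, 0.3, 1.521, -0, 1.321, -0.067], TCP at [0.229, 0.5, 0.23] pointing down, gripper open.
Joint ranges: [-3.03, 3.03], [-0.79, 2.21], [0.23, 2.52], [-1.04, 4.18], [0, 3.07], [-2.55, 2.55]. Speed limits (rad/s): [2.22, 2.22, 2.57, 3.14, 3.14, 3.14].

### API

Orientations are given as [roll, pitch, yaw] about the fixed x, y, z axes, in that order (R = Rz(yaw) Ry(pitch) Rx(roll)).
In Python, from station import ctrl gives the robot as it stands. The module is installed in compiled form; this text tells all that it offers.
- The arm moves only by the tool apply_moves, never from a script. Its argument "deltas" is a list of rows, each a list of 7 numbers: the closure in counts, from 0 (fully open) to 255 (shut), then the shift along the world's x, y, z in cm, then the turn, a rotation vector about the world's x, y, z in rad. In form: [[jaw, tx, ty, tz, ax, ay, az], ...]. A call has 1 to 10 rows; each row shifts and turns the commanded pose from where the row before left it; what a row does not reach is not made up. A row lasts 1/10 s, in which the tool goes at most 50 mm and 8.59 degrees, less where a joint would pass 70% of its speed; a pose out of reach is approached as far as the arm can. A call with a gripper value outside its range is refused whole. The fingers move at their own pace and stop on an object; "grip_force" is the grip in N (left out, the last holds). Time passes only in rows, so rows that do not move let the fingers close. It gives the time, the measured TCP pose, the force, the opening and the grip force at its end, in the units of the state.
- ctrl.get_obs(): the state, without advancing time (a new reading comes with each control period).
- ctrl.camera(name): name is "scene" or "top" or "wrist"; returns a dict with "img" (400x640x3 uint8, red, green, blue), "K" (3x3 intrinsics, pixels), "pose" (4x4, takes a point from camera to world coordinates); the wrist camera has in their place "hand_eye" (4x4, takes a point from camera to tool coordinates, whose origin is the TCP and whose axes are the flange's). Camera axes: x right, y up, looking along -z (the intrinsics and any distortion apply to the point x, -y, -z); pixel columns grow to the right and rows downward; lengths in m; the calibration is good to about 2 mm. A picture is of the moment at which its call begins: read the wrist's pose just before it. There is no depth.
- ctrl.hand_in(): hands the job in; it is judged then, once.
The state is a dict: "time_s": time; "qpos": joint angles; "joint_vel": joint speeds; "tau": joint torques, N m; "ee_pos": TCP position; "eef_rot": TCP orientation; "force": force on the tool from outside, world axes, zero at the start; "moment": the same for the moment, N m; "grip_width": finger opening in m; "grip_force": force on a finger pad.
Only numpy, scipy, OpenCV 4.12 (cv2) and the standard library are available. Lean on these libraries where they do the work, as an engineer would, in place of code of your own. Each camera call takes 0.05 s, during which the arm holds its last target. There are 200 camera calls.

### The job

The red-handled stop on the charging rack sits right across the charging socket. Lift it out of its notches, shift it along the rails and drop it upright and fully home into the pair of notches at the yellow marker, then plug the blue battery pack upright and fully home into the freed socket. Keep the pack upright all the while, and leave the other things on the bench where they are.

Things in the scene. Friction and masses are not known exactly. Their poses are not given: they have to be found in the camera images.
- rack: Fixed charging rack: olive base 145 (x) x 290 (y) x 8 mm; two rails along its y at x = -55 and +55 (10 thick, 280 long, tops 64 above the bench, inner faces 100 apart). Each rail has notches at y = -90, -45, 0, 45, 90: 15 wide, floor 50 above the bench, mouths chamfered to 23. Origin: bench level, middle of the rack, under the socket; z up. Yaw within 15 deg.
- socket (a point): Middle of the mouth of the charging socket, in the top face (30 mm above the bench) of the black block 66 (x) x 54 (y) mm between the rails, at the rack's x = 0, y = 0. The hole is 47 (x) x 33 (y) mm, 20 deep, chamfered mouth.
- stop: Loose stop, 0.36 kg: steel bar 116 (x) x 12 (y) x 20 high, its ends lie in a notch of each rail; plate 92 x 12 x 14 hangs below; red grip 56 (x) x 16 (y) from 20 to 58 above the origin. Origin: middle of the bar's underside: 50 above the bench when home, 64 on the rail tops. Axes as the rack's. Starts in the middle notches; lifted 18 mm it is free to shift, the plate still between the rails.
- marked_notch (a point): Midway between the two rails at the pair of notches that the yellow marker marks, at the height of the notch floors: where the stop's origin must come.
- marker: Yellow block 14 (x) x 24 (y) x 52 mm standing on the rack's base just outside the far (+x) rail, beside the notch it marks (any pair but the middle one; the other three have black blocks). Origin: middle of its underside, 68 mm in the rack's +x from the rack's centre line, 8 mm above the bench.
- pack: Blue battery pack, loose, 0.55 kg: plug foot 44 (x) x 30 (y) x 18 high, blue case 62 (x) x 50 (y) from 18 to 78, grey grip 36 (x) x 50 (y) from 78 to 118 mm. Origin: middle of the foot's underside, z up. Fits the socket either way round, its x along the rack's x; home, the case rests on the socket block, origin 12 above the bench. Starts standing on the wooden block.
- block: Wooden storage block 94 (x) x 84 (y) x 22 mm, fixed, with a 53 x 41 mm recess, 20 deep; the pack's foot hangs loosely in it and its case rests on the top, so the pack's origin is 4 mm above the bench. Origin: middle of its underside.
- spraycan: grey spray can, 54 dia x 130 tall; bystander. Origin: about the middle of its underside or length.
- flange: rusty round flange, 100 dia x 35 tall; bystander. Origin: about the middle of its underside or length.
- wrench: steel wrench 200 long lying near the robot; bystander. Origin: about the middle of its underside or length.
- driver: screwdriver 200 long lying; bystander. Origin: about the middle of its underside or length.
- jar: amber jar, 70 dia x 90 tall; bystander. Origin: about the middle of its underside or length.
- pump: aluminium vehicle pump on a foot plate, about 72 x 135 x 82 tall; bystander. Origin: about the middle of its underside or length.
- hammer: hammer 200 long lying; bystander. Origin: about the middle of its underside or length.
Things that resemble listed ones, but are neither listed nor needed, are in the scene too. What is shaped like the stop but orange is not meant.

How it is judged:
On the way, in this order (a step that is already met when the one before it is completed fails the run):
1. the stop is home in the notches at the yellow marker (horizontal distance between stop and marked_notch below 0.007 m and z of stop in the frame of rack below 0.053 m and angle between stop's own z axis and vertical below 0.12 rad and angle between the x axis of stop and the x axis of rack, either way round below 0.1 rad), for 0.2 s.
2. the pack is plugged fully home (horizontal distance between pack and socket below 0.005 m and z of pack in the frame of rack below 0.015 m and angle between pack's own z axis and vertical below 0.06 rad and angle between the x axis of pack and the x axis of rack, either way round below 0.12 rad), for 0.2 s.
At the end, for the whole second after the job is handed in: Stop in the marked notches: within 7 mm of the notch site horizontally, origin under 53 mm high, tilt < 0.12, square within 0.1 rad. Pack in the socket: within 5 mm of its centre, origin under 15 mm high, tilt < 0.06, square within 0.12 rad. Both at rest (all of step 1 and all of step 2 and linear speed of each of stop, pack below 0.02 m/s); the robot touches nothing.
It fails at once if the pack is tipped over (more than 0.6 rad) (angle between pack's own z axis and vertical above 0.6 rad).
It fails at once if a bystander is moved more than 40 mm (distance of any of spraycan, flange, wrench, driver, jar, pump, hammer from where it was at the start of the episode above 0.04 m).
It also fails if it takes over 59 s, if anything falls off the work surface, if the arm or the gripper's body presses on something with over 40 N, if the wrist force passes 120 N, or if a joint passes its speed limit or range.

## Working session

There is one attempt and no reset: what is moved stays moved. The work goes in short steps, Python scripts to look and compute and a tool call to move; the robot and the scene stay as the last step left them, time stands still between calls to the robot, and variables do not carry over. Pictures are saved under pics/ and viewed, at most 10 in all, crops included, and the job is handed in when it is done.

Besides the shell and the picture viewer there is one more tool, called after "Emit:" as a command line: name --pt "numbers of a row" for each row, then --argument value for the rest. apply_moves: Moves the arm, as the interface text tells. Its arguments: {"type":"object","properties":{"deltas":{"type":"array"},"grip_force":{"type":"number"}},"required":["deltas"]}

```bash
mkdir -p pics
python3 - <<'E'
from station import ctrl
import cv2,numpy as np
np.set_printoptions(precision=4,suppress=True)
for n in ["scene","top"]:
    c=ctrl.camera(n); cv2.imwrite(f"pics/{n}0.png",c["img"][:,:,::-1]); np.savez(f"{n}0.npz",**{k:v for k,v in c.items() if isinstance(v,np.ndarray)})
    print(n,c.keys(),c["K"],c["pose"],{k:v for k,v in c.items() if k not in("img","K","pose")})
c=ctrl.camera("wrist");print(c["K"],c["hand_eye"],{k:v for k,v in c.items() if k not in("img","K","hand_eye")})
print(ctrl.get_obs(),ctrl.tip_reach)
E
```

```text
scene dict_keys(['img', 'K', 'pose']) [[429.5505   0.     316.8452]
 [  0.     429.5505 199.8544]
 [  0.       0.       1.    ]] [[-0.0439 -0.6013  0.7979  1.4473]
 [ 0.999  -0.0268  0.0348  0.06  ]
 [ 0.0005  0.7986  0.6019  0.7124]
 [ 0.      0.      0.      1.    ]] {}
top dict_keys(['img', 'K', 'pose']) [[495.8045   0.     315.4215]
 [  0.     495.8045 197.4809]
 [  0.       0.       1.    ]] [[-0.0133  0.9929 -0.1185  0.3865]
 [-0.9999 -0.0119  0.0121  0.0458]
 [ 0.0106  0.1187  0.9929  1.5082]
 [ 0.      0.      0.      1.    ]] {}
[[322.6831   0.     317.3009]
 [  0.     322.6831 199.4204]
 [  0.       0.       1.    ]] [[-0.0004  0.9676  0.2526  0.0734]
 [ 1.      0.0005 -0.0005 -0.0006]
 [-0.0006  0.2526 -0.9676 -0.1537]
 [ 0.      0.      0.      1.    ]] {}
{'time_s': 0.15, 'qpos': array([ 1.0754,  0.3003,  1.5214,  0.    ,  1.3207, -0.0666]), 'joint_vel': array([-0.0005, -0.0006, -0.0023,  0.0009,  0.0026,  0.0002]), 'tau': array([  0.0011, -53.1956, -35.2825,   0.0709,   0.0236,  -0.0001]), 'ee_pos': array([0.2286, 0.5001, 0.23  ]), 'eef_rot': array([-3.1407, -0.0001,  2.7128]), 'force': array([ 0.1311, -0.2322,  0.5811]), 'moment': array([-0.0051,  0.0709, -0.0084]), 'grip_force': 0.0, 'grip_width': 0.09395706118104524} 0.025
```

View pics/top0.png

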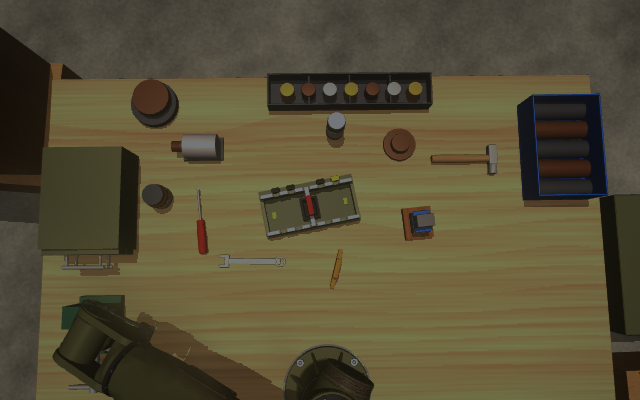

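View pics/scene0.png

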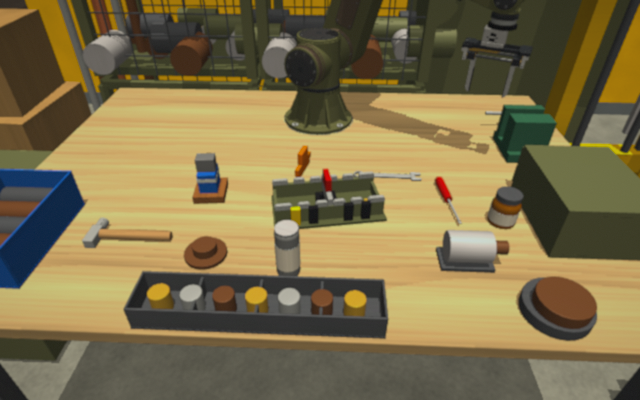

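The top view shows the rack at (310,207), the stop's red grip at (310,205), the pack at (420,220), and a yellow marker near (335,179). In the scene view the marker is the leftmost block, at (296,214). Next I'll make rough estimates so I can place the wrist camera.

```bash
cat > h.py <<'E'
import numpy as np,cv2
np.set_printoptions(precision=4,suppress=True)
def cast(px,K,P,z):
    px=np.atleast_2d(np.asarray(px,float)); d=np.c_[(px[:,0]-K[0,2])/K[0,0],-(px[:,1]-K[1,2])/K[1,1],-np.ones(len(px))]@P[:3,:3].T
    return P[:3,3]+d*((z-P[2,3])/d[:,2])[:,None]
def blobs(img,lo,hi,amin=15):
    m=cv2.inRange(cv2.cvtColor(img,cv2.COLOR_RGB2HSV),np.array(lo),np.array(hi))
    n,l,s,c=cv2.connectedComponentsWithStats(m); return [(c[i],s[i],l==i) for i in range(1,n) if s[i][4]>=amin]
def wristpose(obs,he):
    from scipy.spatial.transform import Rotation as R
    T=np.eye(4);T[:3,:3]=R.from_euler('xyz',obs['eef_rot']).as_matrix();T[:3,3]=obs['ee_pos'];return T@he
E
python3 - <<'E'
from h import *
c=np.load("top0.npz");K,P,I=c["K"],c["pose"],c["img"]
for nm,lo,hi,z in [("red",(0,150,60),(8,255,255),.1),("blue",(100,120,40),(125,255,255),.08),("yel",(24,140,70),(34,255,255),.06)]:
    for ce,s,_ in blobs(I,lo,hi,4):
        if 180<ce[0]<450 and 130<ce[1]<260: print(nm,ce,s,cast(ce,K,P,z))
# base corners by eye, z~0.06
print(cast([(260,190),(351,177),(269,237),(360,215)],K,P,.05))
print(cast([(420,218)],K,P,.122))
v=cv2.convertScaleAbs(I[150:270,240:460],alpha=2);cv2.imwrite("pics/topcrop.png",cv2.resize(v,None,fx=3.6,fy=3.6,interpolation=cv2.INTER_CUBIC)[:,:,::-1])
E
```

```text
red [309.52 204.69] [306 195   8  20 100] [[0.534  0.0457 0.1   ]]
red [201.2296 236.4163] [197 220  10  34 257] [[0.4476 0.3529 0.1   ]]
blue [420.7091 212.2182] [413 210  17   6  55] [[ 0.5103 -0.2762  0.08  ]]
blue [422.9844 229.2344] [415 227  17   5  64] [[ 0.4609 -0.2808  0.08  ]]
yel [334.6562 177.7812] [331 176   8   5  32] [[ 0.6173 -0.0296  0.06  ]]
yel [344.875 200.625] [343 198   5   7  24] [[ 0.549  -0.0584  0.06  ]]
yel [273.9565 215.087 ] [272 212   5   7  23] [[0.5089 0.1502 0.06  ]]
[[ 0.5848  0.192   0.05  ]
 [ 0.6207 -0.0788  0.05  ]
 [ 0.4455  0.1656  0.05  ]
 [ 0.5069 -0.1029  0.05  ]]
[[ 0.4904 -0.2641  0.122 ]]
```

View pics/topcrop.png

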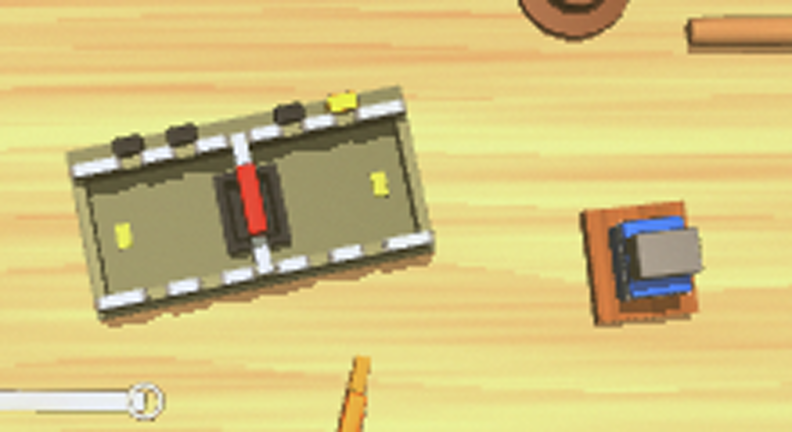

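The marker works out at rack y = -90, with the rack yaw about +0.2 rad. The pack stands roughly square to the world. I'll move the wrist camera over the rack.

Emit:
apply_moves --pt "0 1.8 -3.2 0.3 0 0 0.045" --pt "0 1.8 -3.2 0.3 0 0 0.045" --pt "0 1.8 -3.2 0.3 0 0 0.045" --pt "0 1.8 -3.2 0.3 0 0 0.045" --pt "0 1.8 -3.2 0.3 0 0 0.045" --pt "0 1.8 -3.2 0.3 0 0 0.045" --pt "0 1.8 -3.2 0.3 0 0 0.045" --pt "0 1.8 -3.2 0.3 0 0 0.045" --pt "0 1.8 -3.2 0.3 0 0 0.045" --pt "0 1.8 -3.2 0.3 0 0 0.045"

```text
time_s: 1.15
ee_pos: [0.4091, 0.1787, 0.2605]
eef_rot: [-3.142, -0.0, -3.119]
force: [0.5, 0.8, -0.6]
grip_width: 0.0944
grip_force: 0.0
```

Emit:
apply_moves --pt "0 1.8 -3.2 0.3 0 0 0.045" --pt "0 1.8 -3.2 0.3 0 0 0.045" --pt "0 1.8 -3.2 0.3 0 0 0.045" --pt "0 1.8 -3.2 0.3 0 0 0.045" --pt "0 0 -3.0 0 0 0 0" --pt "0 0 -3.0 0 0 0 0" --pt "0 0 0 0 0 0 0" --pt "0 0 0 0 0 0 0" --pt "0 0 0 0 0 0 0"

```text
time_s: 2.05
ee_pos: [0.4806, -0.0071, 0.2724]
eef_rot: [3.141, -0.0, -2.94]
force: [1.0, 0.4, -0.2]
grip_width: 0.094
grip_force: 0.0
```

Run:
```python
from station import ctrl
from h import *
o=ctrl.get_obs();c=ctrl.camera("wrist");P=wristpose(o,c["hand_eye"])
np.savez("w1.npz",img=c["img"],K=c["K"],P=P);print(o["ee_pos"],o["eef_rot"],o["qpos"])
v=cv2.resize(c["img"],(800,500),interpolation=cv2.INTER_CUBIC);cv2.imwrite("pics/w1.png",v[:,:,::-1])
```

```text
[ 0.4806 -0.0071  0.2724] [ 3.1414 -0.     -2.9398] [-0.0911  0.1124  1.6484  0.0001  1.3809 -1.8637]
```

View pics/w1.png

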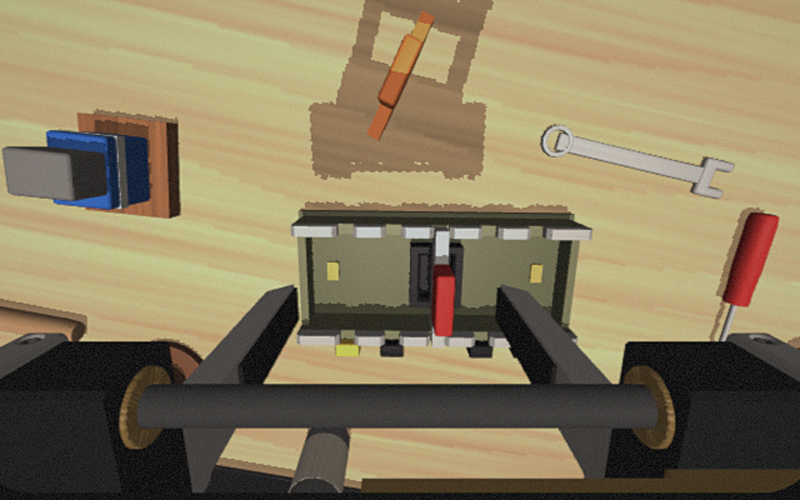

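The wrist view shows the rack upright and square in the image. The near rail top is at row 230 (800-wide scale), the far rail at row 340, the red grip at (444,300) and the yellow marker at (347,350). The pack's grey grip top is at (38,172).

Run:
```python
from h import *
c=np.load("w1.npz");I,K,P=c["img"],c["K"],c["P"]
hsv=cv2.cvtColor(I,cv2.COLOR_RGB2HSV)
print("px",[(p,I[p[1],p[0]],hsv[p[1],p[0]]) for p in [(252,185),(352,193),(354,220),(355,262),(30,136),(65,140),(10,140),(277,280)]])
print("cam",P[:3,3])
for ce,s,m in blobs(I,(0,0,140),(180,50,255),20):
    if 225<ce[0]<480 and 160<ce[1]<290:
        ys,xs=np.nonzero(m);q=cast(np.c_[xs,ys],K,P,.064)
        print("white",ce,s,q.mean(0)[:2])
for nm,lo,hi,z in [("yel",(20,100,80),(34,255,255),.06),("red",(0,150,60),(8,255,255),.108)]:
    for ce,s,m in blobs(I,lo,hi,20):
        if 225<ce[0]<480 and 160<ce[1]<290: print(nm,ce,s,cast(ce,K,P,z))
```

```text
px [((252, 185), array([194, 198, 190], dtype=uint8), array([ 45,  10, 198], dtype=uint8)), ((352, 193), array([195, 199, 195], dtype=uint8), array([ 60,   5, 199], dtype=uint8)), ((354, 220), array([87, 26, 27], dtype=uint8), array([  0, 179,  87], dtype=uint8)), ((355, 262), array([190,  59,  56], dtype=uint8), array([  1, 180, 190], dtype=uint8)), ((30, 136), array([125, 118, 112], dtype=uint8), array([ 14,  27, 125], dtype=uint8)), ((65, 140), array([37, 34, 34], dtype=uint8), array([ 0, 21, 37], dtype=uint8)), ((10, 140), array([125, 120, 117], dtype=uint8), array([ 11,  16, 125], dtype=uint8)), ((277, 280), array([195, 196,  87], dtype=uint8), array([ 30, 142, 196], dtype=uint8))]
cam [ 0.4084 -0.0223  0.4261]
white [250.4466 184.9223] [233 181  36   9 309] [ 0.4996 -0.0817]
white [294.659  185.8664] [282 181  26  10 217] [ 0.4906 -0.0318]
white [333.799  185.8517] [321 182  26   9 209] [0.4816 0.0122]
white [363.4369 190.4223] [348 183  38  22 412] [0.48   0.0467]
white [411.4977 186.8571] [399 183  26   9 217] [0.4649 0.0999]
white [455.7636 187.4364] [438 184  36   8 275] [0.4554 0.1499]
white [360.906  273.1316] [345 263  35  16 266] [0.5824 0.0684]
white [254.1614 272.0045] [238 269  33   7 223] [ 0.6072 -0.0609]
white [295.1404 272.4386] [284 269  23   8 171] [ 0.5977 -0.0113]
white [331.559 272.882] [320 270  24   7 161] [0.5893 0.0328]
white [399.134 274.   ] [392 270  16   8  97] [0.5742 0.1149]
yel [265.9701 216.0522] [262 209   9  15 134] [[ 0.5343 -0.0586  0.06  ]]
yel [428.3401 217.9932] [423 211  12  15 147] [[0.4981 0.1312 0.06  ]]
yel [277.5638 278.7695] [268 271  21  15 243] [[ 0.6128 -0.0312  0.06  ]]
red [354.9814 241.433 ] [346 212  18  57 806] [[0.5268 0.0426 0.108 ]]
```

Run:
```python
from h import *
W=np.array([[.4906,-.0318],[.4816,.0122],[.4649,.0999],[.5977,-.0113],[.5893,.0328]])
L=np.array([[-55,-67.5],[-55,-22.5],[-55,67.5],[55,-67.5],[55,-22.5]])/1e3
A,B=L-L.mean(0),W-W.mean(0);H=A.T@B
yaw=np.arctan2(H[0,1]-H[1,0],H[0,0]+H[1,1]);R=np.array([[np.cos(yaw),-np.sin(yaw)],[np.sin(yaw),np.cos(yaw)]])
t=W.mean(0)-R@L.mean(0);print("yaw",yaw,"t",t,"res mm",(W-(L@R.T+t))*1e3)
print("scale",(A@R.T*B).sum()/(A**2).sum())
c=np.load("w1.npz");I,K,P=c["img"],c["K"],c["P"]
hsv=cv2.cvtColor(I,cv2.COLOR_RGB2HSV)
# red top edges: bright red = top? rows
m=cv2.inRange(hsv,np.array((0,150,120)),np.array((8,255,255)));
for v in range(210,272,4):
    xs=np.nonzero(m[v,330:380])[0]; print(v,(xs.min()+330,xs.max()+330,hsv[v,330+xs[len(xs)//2],2]) if len(xs) else None,end=" ")
red=cv2.inRange(hsv,np.array((0,150,120)),np.array((8,255,255)));red[:,:340]=0;red[:,380:]=0
r=cv2.minAreaRect(np.argwhere(red)[:,::-1].astype(np.float32));print("bright red",r);bx=cv2.boxPoints(r);print(cast(bx,K,P,.108))
# marker expected & notch
for n,l in [("marker",(.068,-.09)),("notch",(0,-.09))]: print(n,R@np.array(l)+t)
# pack grip top via mask grey
m=cv2.inRange(hsv,np.array((0,0,95)),np.array((25,60,140)));m[:,:]=m;m[:100]=0;m[170:]=0;m[:,110:]=0
n,l,s,ce=cv2.connectedComponentsWithStats(m);i=1+s[1:,4].argmax();print(s[i],ce[i])
cn=max(cv2.findContours((l==i).astype(np.uint8),0,1)[0],key=len);r=cv2.minAreaRect(cn);print(r);print(cast(cv2.boxPoints(r),K,P,.122),cast(r[0],K,P,.122))
```

```text
yaw 0.19038037824147921 t [0.5314 0.0445] res mm [[ 0.4696  0.3532]
 [-0.015   0.1662]
 [ 0.3159 -0.5077]
 [-0.443   0.0376]
 [-0.3275 -0.0493]]
scale 0.9943472438710367
210 None 214 None 218 None 222 (np.int64(350), np.int64(363), np.uint8(178)) 226 (np.int64(350), np.int64(363), np.uint8(189)) 230 (np.int64(349), np.int64(363), np.uint8(192)) 234 (np.int64(349), np.int64(362), np.uint8(190)) 238 (np.int64(349), np.int64(362), np.uint8(188)) 242 (np.int64(349), np.int64(362), np.uint8(188)) 246 (np.int64(349), np.int64(362), np.uint8(189)) 250 (np.int64(349), np.int64(362), np.uint8(187)) 254 (np.int64(348), np.int64(362), np.uint8(189)) 258 (np.int64(348), np.int64(361), np.uint8(189)) 262 (np.int64(348), np.int64(361), np.uint8(190)) 266 (np.int64(348), np.int64(361), np.uint8(189)) 270 None bright red ((355.50079345703125, 244.4800262451172), (14.228623390197754, 47.44206619262695), 2.2906100749969482)
[[0.5582 0.0417 0.108 ]
 [0.5053 0.0316 0.108 ]
 [0.503  0.0462 0.108 ]
 [0.5557 0.0568 0.108 ]]
marker [ 0.6152 -0.031 ]
notch [ 0.5484 -0.0438]
[   2  118   57   42 1930] [ 29.9767 138.8254]
((29.858428955078125, 138.9865264892578), (59.44530487060547, 36.880741119384766), 5.440331935882568)
[[ 0.5034 -0.3083  0.122 ]
 [ 0.4683 -0.3037  0.122 ]
 [ 0.4626 -0.2507  0.122 ]
 [ 0.4977 -0.2539  0.122 ]] [[ 0.4828 -0.2792  0.122 ]]
```

Everything agrees: rack centre (0.531, 0.0445) with yaw 0.190, and the stop's grip within 1 mm of that. Next I'll go to the stop and grip it.

Emit:
apply_moves --pt "0 2.5 2.6 0 0 0 -0.011" --pt "0 2.5 2.5 0 0 0 0" --pt "0 0 0 -4 0 0 0" --pt "0 0 0 -4 0 0 0" --pt "0 0 0 -3 0 0 0" --pt "0 0 0 -2 0 0 0" --pt "0 0 0 0 0 0 0" --pt "0 0 0 0 0 0 0"

```text
time_s: 2.9
ee_pos: [0.5309, 0.0438, 0.1432]
eef_rot: [-3.142, 0.0, -2.951]
force: [-0.4, -0.4, 1.9]
grip_width: 0.0939
grip_force: 0.0
```

Emit:
apply_moves --pt "0 0 0 -2 0 0 0" --pt "0 0 0 -1.1 0 0 0" --pt "0 0 0 -1 0 0 0" --pt "0 0 0 0 0 0 0" --pt "0 0 0 0 0 0 0" --pt "0 0 0 0 0 0 0"

```text
time_s: 3.5
ee_pos: [0.531, 0.0432, 0.1022]
eef_rot: [-3.141, 0.001, -2.951]
force: [0.2, 0.1, -0.3]
grip_width: 0.0936
grip_force: 0.0
```

Emit:
apply_moves --pt "255 0 0 0 0 0 0" --pt "255 0 0 0 0 0 0" --pt "255 0 0 0 0 0 0" --pt "255 0 0 0 0 0 0" --pt "255 0 0 0 0 0 0" --pt "255 0 0 0 0 0 0" --pt "255 0 0 0 0 0 0" --pt "255 0 0 0 0 0 0" --grip_force 30

```text
time_s: 4.3
ee_pos: [0.5307, 0.0432, 0.1014]
eef_rot: [3.142, -0.0, -2.951]
force: [-0.6, -0.6, 0.7]
grip_width: 0.0334
grip_force: 0.0
```

Emit:
apply_moves --pt "255 0 0 0 0 0 0" --pt "255 0 0 0 0 0 0" --pt "255 0 0 0 0 0 0" --pt "255 0 0 0 0 0 0" --pt "255 0 0 0 0 0 0"

```text
time_s: 4.8
ee_pos: [0.5307, 0.0432, 0.1015]
eef_rot: [3.142, 0.0, -2.951]
force: [0.1, 0.4, 1.0]
grip_width: 0.0159
grip_force: 30.0
```

Emit:
apply_moves --pt "255 0 0 0.5 0 0 0" --pt "255 0 0 0.5 0 0 0" --pt "255 0 0 0.6 0 0 0" --pt "255 0 0 0.6 0 0 0" --pt "255 0 0 0 0 0 0" --pt "255 0 0 0 0 0 0" --pt "255 0 0 0 0 0 0"

```text
time_s: 5.5
ee_pos: [0.5305, 0.0432, 0.1232]
eef_rot: [3.142, -0.0, -2.951]
force: [-0.2, -0.3, -3.0]
grip_width: 0.0158
grip_force: 30.0
```

Gripped: width 15.9 mm, and 3 N of weight on the tool after lifting. Now shift 90 mm along the rack's -y.

Emit:
apply_moves --pt "255 0.43 -2.2 0 0 0 0" --pt "255 0.43 -2.2 0 0 0 0" --pt "255 0.43 -2.2 0 0 0 0" --pt "255 0.43 -2.2 0 0 0 0" --pt "255 0 0 0 0 0 0" --pt "255 0 0 0 0 0 0" --pt "255 0 0 0 0 0 0" --pt "255 0 0 0 0 0 0"

```text
time_s: 6.3
ee_pos: [0.5478, -0.0441, 0.1234]
eef_rot: [3.141, -0.0, -2.951]
force: [-0.2, -0.8, -4.0]
grip_width: 0.0158
grip_force: 30.0
```

Emit:
apply_moves --pt "255 0 0 -0.4 0 0 0" --pt "255 0 0 -0.4 0 0 0" --pt "255 0 0 -0.4 0 0 0" --pt "255 0 0 -0.4 0 0 0" --pt "255 0 0 -0.4 0 0 0" --pt "255 0 0 0 0 0 0" --pt "255 0 0 0 0 0 0"

```text
time_s: 7.0
ee_pos: [0.5479, -0.0448, 0.1034]
eef_rot: [3.142, -0.0, -2.951]
force: [0.4, 0.4, -4.3]
grip_width: 0.0155
grip_force: 30.0
```

Emit:
apply_moves --pt "255 0 0 -0.2 0 0 0" --pt "255 0 0 0 0 0 0" --pt "255 0 0 0 0 0 0"

```text
time_s: 7.3
ee_pos: [0.5478, -0.0448, 0.1015]
eef_rot: [3.142, -0.0, -2.951]
force: [0.3, -1.1, -2.7]
grip_width: 0.0153
grip_force: 30.0
```

Emit:
apply_moves --pt "0 0 0 0 0 0 0" --pt "0 0 0 0 0 0 0" --pt "0 0 0 0 0 0 0" --pt "0 0 0 0 0 0 0" --pt "0 0 0 0 0 0 0" --pt "0 0 0 0 0 0 0" --pt "0 0 0 0 0 0 0" --pt "0 0 0 3 0 0 0" --pt "0 0 0 4 0 0 0" --pt "0 0 0 5 0 0 0"

```text
time_s: 8.3
ee_pos: [0.5471, -0.0447, 0.2217]
eef_rot: [3.141, -0.003, -2.951]
force: [0.0, -0.0, 0.9]
grip_width: 0.0918
grip_force: 0.0
```

Now I'll look at the pack and check the stop from the new viewpoint.

Emit:
apply_moves --pt "0 -1.4 -3.5 1.0 0 0 0" --pt "0 -1.4 -3.5 1.0 0 0 0" --pt "0 -1.4 -3.5 1.0 0 0 0" --pt "0 -1.4 -3.5 1.0 0 0 0" --pt "0 -1.4 -3.5 1.0 0 0 0" --pt "0 0 0 0 0 0 0" --pt "0 0 0 0 0 0 0" --pt "0 0 0 0 0 0 0"

```text
time_s: 9.1
ee_pos: [0.4781, -0.2191, 0.2711]
eef_rot: [3.141, -0.0, -2.951]
force: [-0.4, -0.3, -0.5]
grip_width: 0.0942
grip_force: 0.0
```

Run:
```python
from station import ctrl
from h import *
o=ctrl.get_obs();c=ctrl.camera("wrist");P=wristpose(o,c["hand_eye"])
np.savez("w2.npz",img=c["img"],K=c["K"],P=P);print(o["ee_pos"],o["eef_rot"])
v=cv2.resize(c["img"],(800,500),interpolation=cv2.INTER_CUBIC);cv2.imwrite("pics/w2.png",v[:,:,::-1])
```

```text
[ 0.4781 -0.2191  0.2711] [ 3.1411 -0.0004 -2.9507]
```

View pics/w2.png

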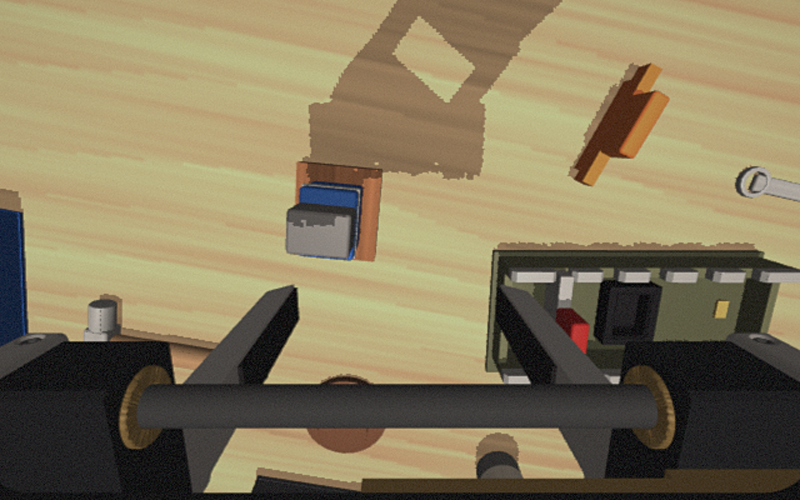

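The stop's bar now lies across the rail at the -90 notch, at (565,290), and the socket is free at (628,310). The pack's grip top is at about (320,232). I'll zoom in on the pack for exact edges.

Run:
```python
from h import *
I=np.load("w2.npz")["img"][125:215,220:315]
v=cv2.resize(cv2.convertScaleAbs(I,alpha=1.5),None,fx=6,fy=6,interpolation=cv2.INTER_NEAREST);cv2.imwrite("pics/w2c.png",v[:,:,::-1])
```

```text
(no output)
```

View pics/w2c.png

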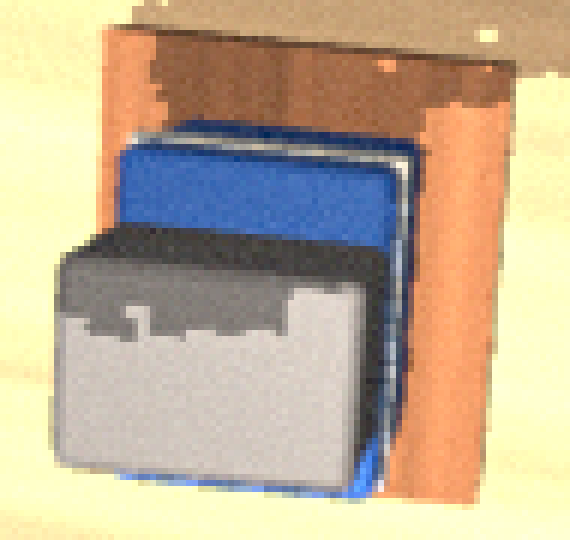

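The crop shows the grip's top face with corners near (62,255), (362,284), (347,490) and (57,463). The case's near top edge runs (120,150) to (395,172).

Run:
```python
from h import *
c=np.load("w2.npz");I,K,P=c["img"],c["K"],c["P"]
f=lambda p:np.array(p)/6-.5/1+np.array([220,125])
q=cast(f([(62,255),(362,284),(347,490),(57,463)]),K,P,.122)[:,:2];print(q,q.mean(0))
print("sides mm",[np.linalg.norm(q[i]-q[(i+1)%4])*1e3 for i in range(4)])
for a,b in[(0,1),(3,2)]: d=q[b]-q[a];print("yaw from y",np.arctan2(-d[0],d[1]))
for a,b in[(0,3),(1,2)]: d=q[b]-q[a];print("yaw from x",np.arctan2(d[1],d[0]))
e=cast(f([(120,150),(395,172)]),K,P,.082)[:,:2];d=e[1]-e[0];print("case edge",e,np.linalg.norm(d),np.arctan2(-d[0],d[1]),e.mean(0))
b=cast(f([(105,28),(515,62),(478,502)]),K,P,.022)[:,:2];print("block",b,np.linalg.norm(np.diff(b,axis=0),axis=1),(b[0]+b[2])/2,np.arctan2(-(b[1]-b[0])[0],(b[1]-b[0])[1]))
# stop check: red top, socket
for ce,s,m in blobs(I,(0,150,120),(8,255,255),20):
    if 430<ce[0]<500 and 230<ce[1]<300:print("red",ce,s,cast([s[0],s[1]],K,P,.108))
```

```text
[[ 0.4679 -0.3054]
 [ 0.4635 -0.2582]
 [ 0.4974 -0.2552]
 [ 0.5017 -0.302 ]] [ 0.4826 -0.2802]
sides mm [np.float64(47.32095841986457), np.float64(34.012917000229265), np.float64(47.01623198318949), np.float64(34.052373224531514)]
yaw from y 0.09258632316190392
yaw from y 0.09341664272356819
yaw from x 0.09843235104166476
yaw from x 0.08947947923687392
case edge [[ 0.4556 -0.3071]
 [ 0.4503 -0.259 ]] 0.048406890801955135 0.11065761770849956 [ 0.453  -0.2831]
block [[ 0.4404 -0.3262]
 [ 0.4313 -0.2431]
 [ 0.5249 -0.2341]] [0.0836 0.094 ] [ 0.4827 -0.2801] 0.1090793659177765
red [464.0319 268.0518] [457 259  15  24 251] [[ 0.5232 -0.0588  0.108 ]]
```

The pack is at (0.4826, -0.2802) with yaw 0.10, it's centred on the block, and the sizes check out. I'll grip it across its 50 mm side.

Emit:
apply_moves --pt "0 0.25 -3.1 0 0 0 -0.09" --pt "0 0.2 -3.0 0 0 0 0" --pt "0 0 0 -3 0 0 0" --pt "0 0 0 -4 0 0 0" --pt "0 0 0 -3 0 0 0" --pt "0 0 0 -1 0 0 0" --pt "0 0 0 0 0 0 0" --pt "0 0 0 0 0 0 0"

```text
time_s: 9.95
ee_pos: [0.4831, -0.2808, 0.1629]
eef_rot: [-3.14, 0.001, -3.041]
force: [0.1, -0.1, 0.6]
grip_width: 0.0943
grip_force: 0.0
```

Emit:
apply_moves --pt "0 0 0 -2 0 0 0" --pt "0 0 0 -1.9 0 0 0" --pt "0 0 0 -1 0 0 0" --pt "0 0 0 0 0 0 0" --pt "0 0 0 0 0 0 0"

```text
time_s: 10.45
ee_pos: [0.4829, -0.2811, 0.1137]
eef_rot: [-3.141, 0.001, -3.041]
force: [0.5, -0.4, 0.6]
grip_width: 0.094
grip_force: 0.0
```

Emit:
apply_moves --pt "255 0 0 0 0 0 0" --pt "255 0 0 0 0 0 0" --pt "255 0 0 0 0 0 0" --pt "255 0 0 0 0 0 0" --pt "255 0 0 0 0 0 0" --pt "255 0 0 0 0 0 0" --pt "255 0 0 0 0 0 0" --pt "255 0 0 0 0 0 0" --pt "255 0 0 0 0 0 0" --grip_force 40

```text
time_s: 11.35
ee_pos: [0.4824, -0.2808, 0.1125]
eef_rot: [3.142, -0.0, -3.041]
force: [0.2, 1.0, 0.4]
grip_width: 0.0498
grip_force: 40.0
```

Gripped at 49.8 mm. Lift clear of the stop's 108 mm top, then carry the pack to a point over the socket.

Emit:
apply_moves --pt "255 0 0 1 0 0 0" --pt "255 0 0 2.5 0 0 0" --pt "255 0 0 3 0 0 0" --pt "255 0 0 3 0 0 0" --pt "255 0 0 3 0 0 0" --pt "255 0 0 1.5 0 0 0" --pt "255 0 0 0 0 0 0" --pt "255 0 0 0 0 0 0"

```text
time_s: 12.15
ee_pos: [0.482, -0.2806, 0.2516]
eef_rot: [3.141, -0.001, -3.041]
force: [-0.2, 1.1, -6.9]
grip_width: 0.05
grip_force: 40.0
```

Emit:
apply_moves --pt "255 0.3 1.5 0 0 0 0.01" --pt "255 0.6 4 0 0 0 0.01" --pt "255 0.6 4 0 0 0 0.01" --pt "255 0.6 4 0 0 0 0.01" --pt "255 0.6 4 0 0 0 0.01" --pt "255 0.6 4 0 0 0 0.01" --pt "255 0.6 4 0 0 0 0.01" --pt "255 0.6 4 0 0 0 0.01" --pt "255 0.4 2 0 0 0 0.01" --pt "255 0.5 1 0 0 0 0"

```text
time_s: 13.15
ee_pos: [0.5358, 0.0466, 0.2513]
eef_rot: [3.141, -0.002, -2.949]
force: [0.3, -1.2, -6.8]
grip_width: 0.0498
grip_force: 40.0
```

Emit:
apply_moves --pt "255 0 0 -1 0 0 0" --pt "255 0 0 -1.5 0 0 0" --pt "255 0 0 -1.5 0 0 0" --pt "255 0 0 -0.5 0 0 0" --pt "255 0 0 0 0 0 0" --pt "255 0 0 0 0 0 0" --pt "255 0 0 0 0 0 0"

```text
time_s: 13.85
ee_pos: [0.5366, 0.044, 0.2081]
eef_rot: [-3.141, 0.001, -2.952]
force: [-0.2, 0.5, -6.9]
grip_width: 0.0497
grip_force: 40.0
```

My shift in x summed 5.4 cm instead of 4.86, so I'll correct it and check against the rails with the wrist camera before going in.

Emit:
apply_moves --pt "255 -0.55 0 0 0 0 0" --pt "255 0 0 0 0 0 0" --pt "255 0 0 0 0 0 0" --pt "255 0 0 0 0 0 0"

```text
time_s: 14.25
ee_pos: [0.5309, 0.0442, 0.2076]
eef_rot: [-3.142, 0.0, -2.951]
force: [-0.1, 0.2, -6.5]
grip_width: 0.0497
grip_force: 40.0
```

Run:
```python
from station import ctrl
from h import *
o=ctrl.get_obs();c=ctrl.camera("wrist");I,K=c["img"],c["K"];P=wristpose(o,c["hand_eye"])
np.savez("w3.npz",img=I,K=K,P=P);print(o["ee_pos"],o["eef_rot"])
for ce,s,m in blobs(I,(0,0,140),(180,50,255),40):
    ys,xs=np.nonzero(m);q=cast(np.c_[xs,ys],K,P,.064).mean(0)[:2]
    d=q-[.5314,.0445];y=.19;print(ce,s,"rack mm",1e3*np.array([d@[np.cos(y),np.sin(y)],d@[-np.sin(y),np.cos(y)]]))
v=cv2.resize(I,(800,500),interpolation=cv2.INTER_CUBIC);cv2.imwrite("pics/w3.png",v[:,:,::-1])
```

```text
[0.5309 0.0442 0.2076] [-3.1415  0.0003 -2.9513]
[516.9854  68.9109] [ 421   33  190   74 3569] rack mm [-112.5978  172.0199]
[201.5171 143.9296] [166 132  59  37 938] rack mm [ -48.7729 -105.8345]
[243.5878 136.9733] [232 132  24  11 262] rack mm [-55.0694 -67.2201]
[293.1853 136.9537] [281 132  25  11 259] rack mm [-55.0824 -22.277 ]
[342.5081 137.3659] [331 132  24  11 246] rack mm [-54.7112  22.4307]
[391.8846 137.7731] [377 132  28  12 260] rack mm [-54.3429  67.2212]
[446.8408 137.3315] [424 132  47  12 534] rack mm [-54.7306 117.0343]
[317.8911 187.3564] [277 187  82   5 101] rack mm [-8.3268  0.1328]
[602.5466 239.4576] [592 213  22  54 236] rack mm [ 44.4443 280.4129]
[209.3836 246.9817] [179 228  53  28 657] rack mm [  52.1205 -107.3237]
[239.5645 248.2581] [236 244   9  11  62] rack mm [ 53.4664 -77.4924]
[395.5733 248.52  ] [390 244  11  11  75] rack mm [53.7911 77.2031]
[435.5564 249.7559] [415 245  43  10 381] rack mm [ 55.1237 116.9903]
[353.5778 276.3778] [348 274  12   6  45] rack mm [84.2338 36.4148]
[315.8753 296.2337] [272 290  92  12 826] rack mm [106.8472  -1.9079]
[548.1341 381.0244] [538 374  18  18 164] rack mm [213.22   257.4516]
```

View pics/w3.png

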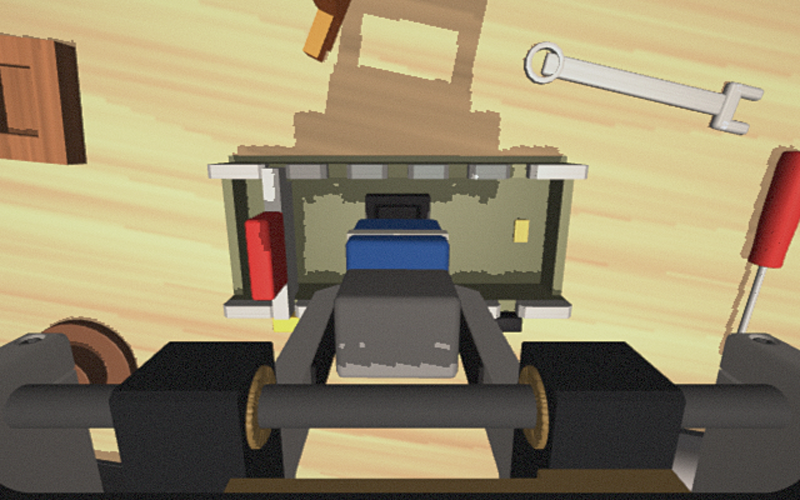

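The rack pose is confirmed to within 0.3 mm. The pack hangs upright over the socket (block at (398,205)), and the stop sits in the -90 notches by the yellow marker. Going down.

Emit:
apply_moves --pt "255 0.05 0.03 -1.5 0 0 0" --pt "255 0 0 -1.5 0 0 0" --pt "255 0 0 -1.5 0 0 0" --pt "255 0 0 -1 0 0 0" --pt "255 0 0 -0.3 0 0 0" --pt "255 0 0 0 0 0 0" --pt "255 0 0 0 0 0 0"

```text
time_s: 15.0
ee_pos: [0.5317, 0.0445, 0.1501]
eef_rot: [-3.141, 0.001, -2.951]
force: [0.1, -0.2, -6.2]
grip_width: 0.0498
grip_force: 40.0
```

Emit:
apply_moves --pt "255 0 0 -0.3 0 0 0" --pt "255 0 0 -0.3 0 0 0" --pt "255 0 0 -0.3 0 0 0" --pt "255 0 0 -0.3 0 0 0" --pt "255 0 0 0 0 0 0" --pt "255 0 0 0 0 0 0"

```text
time_s: 15.6
ee_pos: [0.5314, 0.0445, 0.1374]
eef_rot: [-3.142, -0.0, -2.951]
force: [-0.6, 0.3, -6.5]
grip_width: 0.0499
grip_force: 40.0
```

Emit:
apply_moves --pt "255 0 0 -0.3 0 0 0" --pt "255 0 0 -0.3 0 0 0" --pt "255 0 0 -0.3 0 0 0" --pt "255 0 0 -0.3 0 0 0" --pt "255 0 0 0 0 0 0" --pt "255 0 0 0 0 0 0"

```text
time_s: 16.2
ee_pos: [0.5314, 0.0445, 0.1254]
eef_rot: [-3.142, -0.0, -2.951]
force: [0.3, -0.2, -6.4]
grip_width: 0.0496
grip_force: 40.0
```

Emit:
apply_moves --pt "255 0 0 -0.2 0 0 0" --pt "255 0 0 -0.2 0 0 0" --pt "255 0 0 -0.1 0 0 0" --pt "255 0 0 0 0 0 0" --pt "255 0 0 0 0 0 0"

```text
time_s: 16.7
ee_pos: [0.5314, 0.0445, 0.1205]
eef_rot: [-3.142, 0.0, -2.951]
force: [0.1, -0.5, -5.9]
grip_width: 0.0499
grip_force: 40.0
```

Emit:
apply_moves --pt "255 0 0 -0.1 0 0 0" --pt "255 0 0 0 0 0 0" --pt "255 0 0 0 0 0 0"

```text
time_s: 17.0
ee_pos: [0.5315, 0.0446, 0.1204]
eef_rot: [-3.141, 0.001, -2.951]
force: [-5.4, 0.7, 5.7]
grip_width: 0.0497
grip_force: 40.0
```

Contact at the expected home height, so I'll release, back off and check.

Emit:
apply_moves --pt "0 0 0 0 0 0 0" --pt "0 0 0 0 0 0 0" --pt "0 0 0 0 0 0 0" --pt "0 0 0 0 0 0 0" --pt "0 0 0 0 0 0 0" --pt "0 0 0 0 0 0 0" --pt "0 0 0 3 0 0 0" --pt "0 0 0 4 0 0 0" --pt "0 0 0 4 0 0 0" --pt "0 0 0 4 0 0 0"

```text
time_s: 18.0
ee_pos: [0.5311, 0.0445, 0.2711]
eef_rot: [3.142, -0.0, -2.951]
force: [0.1, -0.5, 0.4]
grip_width: 0.0943
grip_force: 0.0
```

Emit:
apply_moves --pt "0 -3 0 2 0 0 0" --pt "0 -3 0 0 0 0 0" --pt "0 0 0 0 0 0 0" --pt "0 0 0 0 0 0 0" --pt "0 0 0 0 0 0 0"

```text
time_s: 18.5
ee_pos: [0.4719, 0.0445, 0.2892]
eef_rot: [3.142, -0.0, -2.951]
force: [0.4, 0.2, 1.0]
grip_width: 0.0939
grip_force: 0.0
```

Run:
```python
from station import ctrl
from h import *
o=ctrl.get_obs();c=ctrl.camera("wrist");I,K=c["img"],c["K"];P=wristpose(o,c["hand_eye"])
np.savez("w4.npz",img=I,K=K,P=P);print(o["ee_pos"],o["eef_rot"])
def rk(q):
    d=q[:2]-np.array([.5314,.0445]);y=.19;return 1e3*np.array([d@[np.cos(y),np.sin(y)],d@[-np.sin(y),np.cos(y)]])
for ce,s,m in blobs(I,(0,150,110),(8,255,255),60):
    r=cv2.minAreaRect(np.argwhere(m)[:,::-1].astype(np.float32));print("red",r,[rk(x) for x in cast(cv2.boxPoints(r),K,P,.108)])
v=cv2.resize(I,(800,500),interpolation=cv2.INTER_CUBIC);cv2.imwrite("pics/w4.png",v[:,:,::-1])
```

```text
[0.4719 0.0445 0.2892] [ 3.1415 -0.0002 -2.9514]
red ((554.9188232421875, 200.4761199951172), (16.478513717651367, 74.66120910644531), 16.389541625976562) [array([ -5.1854, 252.9665]), array([-84.5352, 261.3164]), array([-79.6507, 278.7745]), array([  0.3027, 271.4368])]
red ((224.5, 222.5), (15.0, 13.0), 90.0) [array([-27.2457, -96.8771]), array([-27.2399, -82.7591]), array([ -9.9732, -83.9296]), array([ -9.9795, -98.2233])]
```

View pics/w4.png

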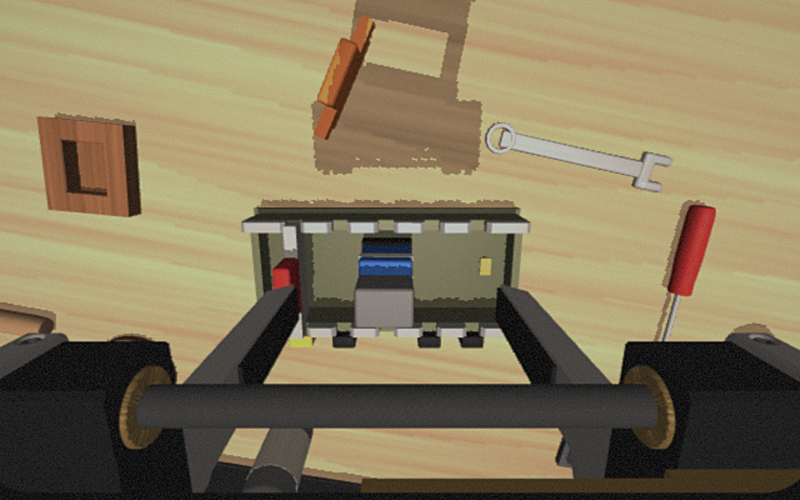

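The pack is upright in the socket at (385,305). The stop is at rack y = -90 next to the yellow marker, its grip edge matching the home height, and the gripper is clear.

```bash
python3 -c "
from station import ctrl
print(ctrl.hand_in())"
```

```text
the job is handed in; nothing more can be done
None
```

I moved the stop into the notches at the yellow marker, plugged the blue pack into the freed socket, and handed the job in at about 18.6 s of the 59 s limit. The last wrist picture showed both in place and the gripper clear, but `hand_in()` returned no verdict.

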